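# Set out a picked fastener order around two parts bins

### The arm

A 6-joint arm with a two-finger parallel gripper is mounted at the origin on the work surface. World frame = base frame: x ahead of the robot, y to its left, z up, the work surface at z = 0. Lengths are in mm, angles in degrees, forces in N, time in s.
With the tool pointing down it reaches from about 300 to 875 mm from the base axis. Payload 6.4 kg.
Tool frame: the origin (TCP) lies midway between the tips of the shut fingers; the grasp point (between the pads) lies 19 mm behind it; z points along the fingers, y is the line along which they close (so a half turn about z gives the same grasp; the last joint's range is limited). The gripper opens to 85 mm and grips with 20 to 120 N. Pads are 22 mm wide; open, the fingers measure 114 mm over their backs; the gripper's body (76 mm by 85 mm) begins 54 mm behind the grasp point. The pads swing forward as they close: fully open they stand 13 mm farther back than shut.
Start: joints at [64.326, 10.359, 92.074, -0, 77.567, -11.82], TCP at [137.671, 558.29, 231.288] pointing down, gripper open.
Joint ranges: [-171.53, 171.53], [-51.25, 118.39], [17.06, 147.69], [-65.23, 245.23], [0, 150.52], [-178.68, 178.68]. Speed limits (degrees/s): [147.25, 147.25, 172.46, 180, 180, 180].

### API

Orientations are given as a 3x3 rotation matrix whose columns are the frame's x, y, z axes.
In Python, from bench import r gives the robot as it stands.
- The arm moves only by the shell command python3 -m inch 'ROWS' [OPENING] [FORCE]. ROWS is JSON, a list of rows, each a list of 6 numbers: the shift along the tool's x, y, z in units of 0.03 m (1.0 is 0.03 m), then the turn, a rotation vector about the tool's x, y, z in units of 4 degrees (1.0 is 4 degrees). In form: [[tx, ty, tz, wx, wy, wz], ...]. A call has exactly 10 rows; each row shifts and turns the commanded pose from where the row before left it, along the tool's axes as they then stand; what a row does not reach is not made up. A row lasts 1/10 s, in which the tool goes at most 50 mm and 8.59 degrees, less where a joint would pass 70% of its speed; a pose out of reach is approached as far as the arm can. A call with a number of a shift or a turn outside -1 to 1 is refused whole. A call with a gripper value outside its range is refused whole. OPENING is the opening, from -1 (shut) to 1 (fully open), set as the call begins (- or left out, the last holds). The fingers move at their own pace and stop on an object; FORCE is the grip in N (left out, the last holds). Time passes only in rows, so rows that do not move let the fingers close, or fill a call up. It gives the time, the measured TCP pose, the force, the opening and the grip force at its end, in the units of the state.
- r.sense(): the state, without advancing time (a new reading comes with each control period).
- r.get_image(name): name is "scene" or "top" or "wrist"; returns (picture, depth): 384x512x3 uint8, red, green, blue; 384x512 float32, mm along the optical axis (not along the pixel's ray), 0 where there is no reading.
- r.camera_info(name): a dict with "fx", "fy", "cx", "cy" (pixels), "R" (3x3) and "t" (3): a world point X has camera coordinates R X + t. Camera axes: x right, y down, z forward; pixel columns grow to the right and rows downward; lengths in mm; the calibration is good to about 2 mm. The wrist camera is an equidistant fisheye: a pixel r from the principal point sees the ray r / f radians off the axis. A picture is of the moment at which its call begins: read the wrist's pose just before it. camera_info takes no time and is no camera call; for the wrist camera it gives the pose at the moment of the call.
- r.sign_off(): hands the job in; it is judged then, once.
Trained networks look in the newest picture that a camera, given by its name, has taken for a name from the list of things; names that differ only in an ending like _2 or _b are one class to them, and where a whole thing is asked for, a point or a joint stands for the part that bears it (a point fixed in the world has none). Each returns a list of dicts, best first, with "p" (0 to 1); they miss things now and then, are a little off and sometimes report something else, mostly with a low value. They report only what shows in the picture. A call takes as long as a camera call. They do not tell look-alikes from the thing itself.
- r.boxes_of(camera, label): "extent" ([left, top, right, bottom] in pixels, round what is visible of it).
The state is a dict: "time": time; "q": joint angles; "joint_velocities": joint speeds; "effort": joint torques, N m; "position": TCP position; "eef_rot": TCP orientation; "contact_force": force on the tool from outside, world axes, zero at the start; "wrist_torque": the same for the moment, N m; "finger_gap": opening from 0.0 (shut) to 1.0 (fully open); "finger_force": force on a finger pad.
Only numpy, scipy, OpenCV 4.12 (cv2) and the standard library are available. Lean on these libraries where they do the work, as an engineer would, in place of code of your own. Each camera call takes 0.05 s, during which the arm holds its last target. There are 200 camera calls.

### The job

Set out the picked order on the black mat for checking, keeping every carton upright: put the white carton midway between the two bins and in line with them, with the small brown carton centred on top of it; put the red carton squarely in front of the yellow bin and the blue carton squarely in front of the green bin (on the robot's side), each centred on its bin with a gap of about 30 mm. Turn every carton so that its long side runs the same way as the bins' sides, front to back, and leave the spray can and the tape roll where they are.

Things in the scene. Friction and masses are not known exactly. Their poses are not given: they have to be found in the camera images.
- white_carton_c (a point): White carton with grey side panels and a grey tape strip along its lid, loose, rigid and closed, 100 long x 62 wide x 55 high (mm), standing upright. This point is its centre, half-way up; its x axis runs along the long side, y across the short side (grip it across the 62 mm width), z up. Weighs under 0.8 kg.
- brown_carton_c (a point): The smallest carton, plain brown cardboard with a darker tape strip along its lid, loose, rigid and closed, 70 long x 50 wide x 40 high (mm), standing upright. This point is its centre, half-way up; its x axis runs along the long side, y across the short side (grip it across the 50 mm width), z up. Weighs under 0.8 kg.
- red_carton_c (a point): Red carton with white side panels and a pale tape strip along its lid, loose, rigid and closed, 84 long x 56 wide x 62 high (mm), standing upright. This point is its centre, half-way up; its x axis runs along the long side, y across the short side (grip it across the 56 mm width), z up. Weighs under 0.8 kg.
- blue_carton_c (a point): Tall blue carton with yellow side panels and a white tape strip along its lid, loose, rigid and closed, 80 long x 54 wide x 90 high (mm), standing upright. This point is its centre, half-way up; its x axis runs along the long side, y across the short side (grip it across the 54 mm width), z up. Weighs under 0.8 kg.
- mat: Black rubber mat, fixed to the table, 340 (x) x 420 (y) mm, 3 mm thick. Origin at its centre on the underside; x points away from the robot, y to the robot's left. The two bins stand side by side on its far half, their centres 85 mm beyond the mat's centre (x = +85 mm) and 145 mm to either side (y = +145 and -145 mm); which bin is on which side varies.
- bin_yellow: Yellow open scoop bin with bolts, fixed on the mat: 130 deep (x) x 100 wide (y) x 70 high (mm). Origin at the centre of its underside, x points to its tall back wall, y to its left as the robot sees it. Its front, the low scooped side (30 mm high), is towards -x, 65 mm from the origin, and faces the robot.
- bin_green: Green open scoop bin with bolts, fixed on the mat: same sizes, origin and axes as the yellow one; its low scooped front faces the robot.
- spray_can: Bystander: upright spray can with an orange label, 56 mm across, 150 mm tall, loose; origin at the centre of its underside.
- tape_roll: Bystander: pale tape roll lying flat, 90 mm across, 40 mm high, loose; origin at the centre of its underside.
Not all that is in view belongs to the job. What is shaped like the part that bears white_carton_c but turquoise is not meant. Several things look just like the part that bears brown_carton_c: the one meant starts farthest to the robot's right.

How it is judged (in metres and radians):
At the end, for the whole second after the job is handed in: White midway between the bins, in line (15 mm each way), on the mat; brown centred on it (12 mm); red before the yellow bin, blue before the green: on the mat, centred (15 mm), gap 10-50 mm. All upright, long sides front to back (0.2 rad), released, at rest (x of white_carton_c in the frame of mat between 0.07 and 0.1 m and y of white_carton_c in the frame of mat between -0.015 and 0.015 m and z of white_carton_c in the frame of mat between 0.0255 and 0.0355 m and x of brown_carton_c in the frame of white_carton_c between -0.012 and 0.012 m and y of brown_carton_c in the frame of white_carton_c between -0.012 and 0.012 m and z of brown_carton_c in the frame of white_carton_c between 0.0425 and 0.0525 m and x of red_carton_c in the frame of bin_yellow between -0.157 and -0.117 m and y of red_carton_c in the frame of bin_yellow between -0.015 and 0.015 m and z of red_carton_c in the frame of mat between 0.029 and 0.039 m and x of blue_carton_c in the frame of bin_green between -0.155 and -0.115 m and y of blue_carton_c in the frame of bin_green between -0.015 and 0.015 m and z of blue_carton_c in the frame of mat between 0.043 and 0.053 m and angle between the x axis of each of white_carton_c, brown_carton_c, red_carton_c, blue_carton_c and the x axis of mat, either way round below 0.2 rad and angle between each of white_carton_c, brown_carton_c, red_carton_c, blue_carton_c's own z axis and vertical below 0.1 rad and linear speed of each of white_carton, brown_carton, red_carton, blue_carton below 0.02 m/s); the robot touches nothing.
It fails at once if the spray can is moved or knocked (more than 20 mm) (distance of spray_can from where it was at the start of the episode above 0.02 m).
It fails at once if the tape roll is moved or knocked (more than 20 mm) (distance of tape_roll from where it was at the start of the episode above 0.02 m).
It fails at once if a carton is tipped over (more than 0.5 rad) (angle between any of white_carton_c, brown_carton_c, red_carton_c, blue_carton_c's own z axis and vertical above 0.5 rad).
It also fails if it takes over 128 s, if anything falls off the work surface, if the arm or the gripper's body presses on something with over 40 N, if the wrist force passes 120 N, or if a joint passes its speed limit or range.

## Working session

There is one attempt and no reset: what is moved stays moved. The work goes in short steps, Python scripts to look and compute and a shell command to move; the robot and the scene stay as the last step left them, time stands still between calls to the robot, and variables do not carry over. Pictures are saved under pics/ and viewed, at most 14 in all, crops included, and the job is handed in when it is done.

```bash
ls; mkdir -p pics; python3 - <<'E'
from bench import r
import cv2,numpy as np
for n in("top","scene"):
    p,d=r.get_image(n); cv2.imwrite(f"pics/{n}0.png",p[:,:,::-1]); np.save(f"pics/{n}0.npy",d)
    c=r.camera_info(n); print(n,c)
    for l in["white_carton_c","brown_carton_c","red_carton_c","blue_carton_c","mat","bin_yellow","bin_green","spray_can","tape_roll"]:
        print(l,[(np.round(b["extent"]).tolist(),round(b["p"],2)) for b in r.boxes_of(n,l)])
s=r.sense();print(s)
E
```

```text
pics
top {'fx': 351.4442240939806, 'fy': 351.4442240939806, 'cx': 258.42200309647086, 'cy': 196.56047557393828, 'R': array([[-0.08677426, -0.99621464, -0.00515948],
       [-0.96693427,  0.08546825, -0.24027755],
       [ 0.23980899, -0.01586103, -0.97069052]]), 't': array([-10.62584868, 586.75109113, 834.72009268])}
white_carton_c [([378.0, 131.0, 430.0, 173.0], 0.91), ([292.0, 160.0, 320.0, 206.0], 0.69), ([395.0, 205.0, 431.0, 248.0], 0.63)]
brown_carton_c [([312.0, 271.0, 346.0, 301.0], 0.88), ([350.0, 168.0, 377.0, 200.0], 0.82)]
red_carton_c [([347.0, 226.0, 384.0, 265.0], 0.75)]
blue_carton_c [([262.0, 110.0, 282.0, 148.0], 0.73), ([288.0, 222.0, 318.0, 262.0], 0.71)]
mat [([88.0, 157.0, 247.0, 280.0], 0.62)]
bin_yellow [([204.0, 153.0, 244.0, 206.0], 0.71)]
bin_green [([91.0, 153.0, 140.0, 209.0], 0.65)]
spray_can [([258.0, 106.0, 280.0, 148.0], 0.71)]
tape_roll [([306.0, 122.0, 338.0, 153.0], 0.56)]
scene {'fx': 378.14785005859505, 'fy': 378.14785005859505, 'cx': 259.51502683407904, 'cy': 192.7544101652597, 'R': array([[-0.45619568,  0.88979948,  0.01193222],
       [ 0.6762
[... 863 characters left out ...]
-1.18211062e+01]), 'joint_velocities': array([-0.01316386, -0.09105487, -0.09431285, -0.06720108,  0.0136644 ,
       -0.03133725]), 'effort': array([ 5.57272108e-05, -4.44846976e+01, -3.51688778e+01, -2.76677292e-04,
        6.01129195e-04, -1.01355971e-05]), 'position': array([137.67069473, 558.27468718, 231.26313955]), 'eef_rot': array([[-9.70912480e-01,  2.39434659e-01, -2.40743116e-05],
       [ 2.39434660e-01,  9.70912477e-01, -6.89365098e-05],
       [ 6.86825978e-06, -7.26955423e-05, -9.99999997e-01]]), 'contact_force': array([ 0.35103494, -0.38346917, -0.26646519]), 'wrist_torque': array([ 0.00876272, -0.00307825,  0.0164717 ]), 'finger_force': 0.0, 'finger_gap': 1.0019699228014132}
```

```bash
python3 - <<'E'
import cv2
a=cv2.imread("pics/top0.png")
cv2.imwrite("pics/a1.png",cv2.resize(a[90:315,75:450],None,fx=2.1,fy=2.1,interpolation=cv2.INTER_CUBIC))
E
```

```text
(no output)
```

View pics/a1.png

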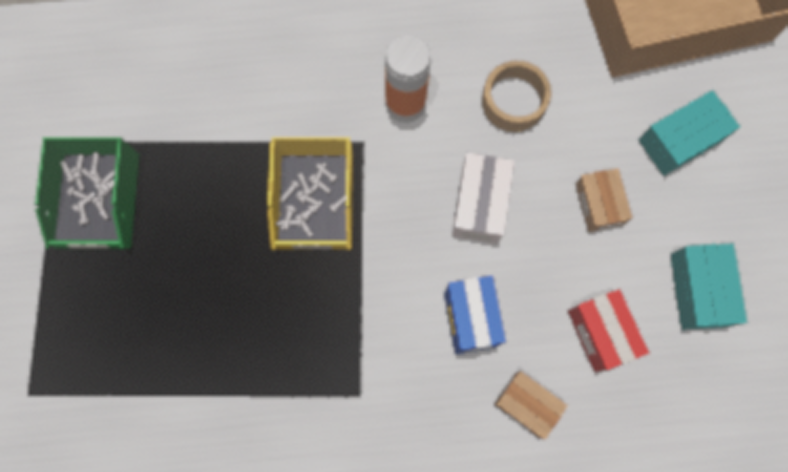

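View pics/scene0.png

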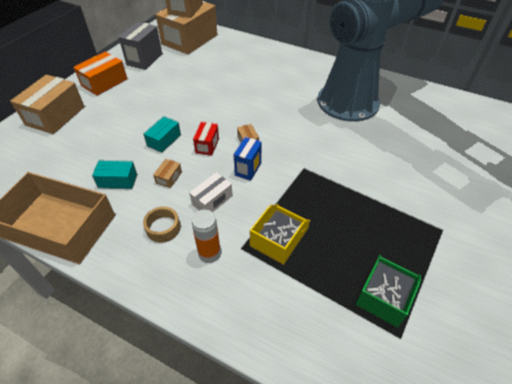

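The top view (a1 crop scale 2.1, offset 75,90) shows the following:
- **Cartons:** white at top0 px (306,183), blue (302,240), red (365,246).
- **Turquoise decoys:** (403,152) and (412,226).
- **Brown look-alikes:** A at (363,184) and B at (329,286). A is farther right, so A should be the one meant.
- **Bystanders:** the can at (269,127) and the tape roll at (321,134).
- **Bins:** green is on the left, yellow on the right.

Next I measure the top faces.

```bash
cat > h.py <<'E'
import numpy as np,cv2
from bench import r
def cloud(n,d):
    c=r.camera_info(n);v,u=np.mgrid[:384,:512]
    P=np.stack([(u-c["cx"])/c["fx"]*d,(v-c["cy"])/c["fy"]*d,d],-1)
    return (P-c["t"])@c["R"]
def rect(pts):
    (x,y),(w,h),a=cv2.minAreaRect(pts.astype(np.float32))
    if w<h: w,h,a=h,w,a+90
    a=(a+90)%180-90
    return [round(float(k),1) for k in(x,y,w,h,a)]  # centre, long, short, angle of long axis from world x
def top(W,box,H,tol=7):
    l,t,rr,b=[int(k) for k in box]
    Q=W[t-4:b+5,l-4:rr+5].reshape(-1,3); Q=Q[abs(Q[:,2]-H)<tol]
    return rect(Q[:,:2])+[len(Q),round(float(np.median(Q[:,2])),1)]
E
python3 - <<'E'
from h import *
d=np.load("pics/top0.npy");p=cv2.imread("pics/top0.png");W=cloud("top",d)
B=dict(white=((292,160,320,206),55),blue=((288,222,318,262),90),red=((347,226,384,265),62),brownA=((350,168,377,200),40),brownB=((312,271,346,301),40),can=((258,106,280,148),150),tape=((306,122,338,153),40),turq1=((378,131,430,173),55),turq2=((395,205,431,248),55),binY=((204,153,244,206),70),binG=((91,153,140,209),70))
for k,(b,H) in B.items(): print(k,top(W,b,H))
m=(p.max(2)<60)&(abs(W[...,2]-3)<8); m[:150]=0;m[285:]=0;m[:,:85]=0;m[:,255:]=0
m=cv2.morphologyEx(m.astype(np.uint8),cv2.MORPH_OPEN,np.ones((3,3)))>0
print("mat",rect(W[m][:,:2]),np.median(W[m][:,2]))
for q in[(185,268),(184,306),(240,340)]:print(W[q])
c=p[160:210,340:390];cv2.imwrite("pics/brownA.png",cv2.resize(c,None,fx=6,fy=6))
E
```

```text
white [617.8, -190.2, 100.9, 62.0, -14.8, 856, 55.2]
blue [465.6, -158.2, 80.8, 53.8, 4.3, 724, 89.9]
red [434.3, -322.6, 84.2, 57.1, 16.3, 760, 61.8]
brownA [603.7, -347.8, 70.6, 50.9, 6.9, 482, 39.8]
brownB [354.7, -218.3, 70.1, 50.2, 48.6, 574, 40.0]
can [767.9, -104.9, 50.6, 50.2, 21.8, 326, 149.8]
tape [758.1, -254.1, 87.9, 87.6, -7.6, 312, 39.3]
turq1 [683.2, -471.5, 101.5, 62.3, -64.6, 820, 54.7]
turq2 [477.9, -458.2, 99.6, 65.3, -3.3, 959, 54.6]
binY [653.6, 27.9, 105.2, 100.1, -4.5, 255, 71.9]
binG [680.1, 316.9, 103.3, 102.7, -5.2, 308, 71.4]
mat [570.0, 181.9, 410.0, 327.8, 85.0] 3.369973449077924
[632.44837563 -92.79703398  -0.81296223]
[ 610.43271441 -190.47788153   55.98919872]
[ 461.27804584 -271.92561933    0.87142739]
```

View pics/brownA.png

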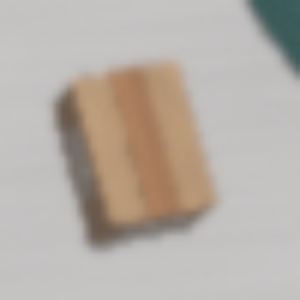

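Brown A is the one meant: its lid measures 70x50, the height is 40, and its y = -348 is the most to the right. All sizes match what was given. The mat's yaw is about -5.1° and the bin midpoint is about (654.5, 174).

```bash
cat > plan.py <<'E'
import sys,numpy as np
from bench import r
# target x y z, yaw of tool y (deg); prints shift (units of 30 mm, current tool axes) and turn (units of 4 deg about tool z)
x,y,z,yaw=map(float,sys.argv[1:5]); s=r.sense();R=s["eef_rot"]
d=R.T@(np.array([x,y,z])-s["position"])/30
cur=np.degrees(np.arctan2(R[1,1],R[0,1]))
print("shift",np.round(d,2),"turn",round((cur-yaw)/4,2),"t",round(s["time"],1),"pos",np.round(s["position"],1),"yaw",round(cur,1),"tilt",np.round(R[:2,2],3),"q",np.round(s["q"]),"gap",round(s["finger_gap"],2))
E
python3 plan.py 617.8 -190.2 180 75.2
python3 -m inch '[[-0.7,-0.68,0,0,0,0],[-0.7,-0.68,0,0,0,0],[-0.7,-0.68,0,0,0,0],[-0.7,-0.68,0,0,0,0],[-0.7,-0.68,0,0,0,0],[-0.7,-0.68,0,0,0,0],[-0.7,-0.68,0,0,0,0],[-0.7,-0.68,0,0,0,0],[-0.7,-0.68,0,0,0,0],[-0.7,-0.68,0,0,0,0]]' 1 40
python3 -m inch '[[-0.7,-0.68,0,0,0,0],[-0.7,-0.68,0,0,0,0],[-0.7,-0.68,0,0,0,0],[-0.7,-0.68,0,0,0,0],[-0.7,-0.68,0,0,0,0],[-0.7,-0.68,0,0,0,0],[-0.7,-0.68,0,0,0,0],[-0.7,-0.68,0,0,0,0],[-0.7,-0.68,0,0,0,0],[-0.7,-0.68,0,0,0,0]]'
python3 plan.py 617.8 -190.2 180 75.2
```

```text
shift [-21.51 -20.39   1.71] turn 0.24 t 1.0 pos [137.7 558.3 231.3] yaw 76.1 tilt [-0. -0.] q [ 64.  10.  92.  -0.  78. -12.] gap 1.0
time: 2.0
position: [293.2, 309.0, 231.5]
eef_rot: [[-0.971, 0.239, 0.001], [0.239, 0.971, 0.0], [-0.0, 0.0, -1.0]]
contact_force: [1.7, 0.6, 0.2]
finger_gap: 0.997
finger_force: 0.0
time: 3.0
position: [448.3, 60.4, 231.5]
eef_rot: [[-0.971, 0.24, 0.001], [0.24, 0.971, 0.0], [-0.001, 0.0, -1.0]]
contact_force: [0.3, 0.3, 0.4]
finger_gap: 0.999
finger_force: 0.0
shift [-7.49 -6.76  1.72] turn 0.23 t 3.0 pos [448.3  60.4 231.5] yaw 76.1 tilt [0.001 0.   ] q [ -7.  -6. 109.   0.  77. -84.] gap 1.0
```

```bash

python3 -m inch '[[-0.8,-0.7,0.1,0,0,0],[-0.8,-0.7,0.1,0,0,0],[-0.8,-0.7,0.1,0,0,0],[-0.8,-0.7,0.1,0,0,0],[-0.8,-0.7,0.2,0,0,0],[-0.8,-0.7,0.2,0,0,0],[-0.8,-0.7,0.3,0,0,0],[-0.8,-0.7,0.3,0,0,0],[-0.8,-0.8,0.3,0,0,0],[-0.2,-0.2,0,0,0,0.2]]'
python3 plan.py 617.8 -190.2 15 75.2
```

```text
time: 4.0
position: [616.2, -186.5, 178.5]
eef_rot: [[-0.967, 0.256, -0.002], [0.256, 0.967, 0.0], [0.002, -0.0, -1.0]]
contact_force: [0.2, 1.3, 0.7]
finger_gap: 1.003
finger_force: 0.0
shift [-0.09 -0.1   5.45] turn -0.0 t 4.0 pos [ 616.2 -186.5  178.5] yaw 75.2 tilt [-0.002  0.   ] q [ -27.   22.   84.   -0.   74. -103.] gap 1.0
```

```bash

python3 -m inch '[[-0.05,-0.1,0.6,0,0,0],[0,0,0.6,0,0,0],[0,0,0.6,0,0,0],[0,0,0.6,0,0,0],[0,0,0.6,0,0,0],[0,0,0.6,0,0,0],[0,0,0.6,0,0,0],[0,0,0.6,0,0,0],[0,0,0.6,0,0,0],[0,0,0,0,0,0]]'
python3 plan.py 617.8 -190.2 15 75.2
python3 -m inch '[[0,0,0,0,0,0],[0,0,0,0,0,0],[0,0,0,0,0,0],[0,0,0,0,0,0],[0,0,0,0,0,0],[0,0,0,0,0,0],[0,0,0,0,0,0],[0,0,0,0,0,0],[0,0,0,0,0,0],[0,0,0,0,0,0]]' -1 40
python3 -m inch '[[0,0,-0.2,0,0,0],[0,0,-0.4,0,0,0],[0,0,-0.6,0,0,0],[0,0,-0.6,0,0,0],[0,0,-0.6,0,0,0],[0,0,-0.6,0,0,0],[0,0,-0.6,0,0,0],[0,0,-0.4,0,0,0],[0,0,0,0,0,0],[0,0,0,0,0,0]]'
python3 plan.py 654.5 174 140 84.9
```

```text
time: 5.0
position: [614.4, -185.8, 15.1]
eef_rot: [[-0.967, 0.253, -0.005], [0.253, 0.967, 0.003], [0.005, 0.001, -1.0]]
contact_force: [-0.1, 0.5, -0.6]
finger_gap: 1.001
finger_force: 0.0
shift [-0.15 -0.11  0.  ] turn 0.04 t 5.0 pos [ 614.4 -185.8   15.1] yaw 75.3 tilt [-0.005  0.003] q [ -27.   33.   89.    0.   58. -103.] gap 1.0
time: 6.0
position: [617.5, -187.7, 19.5]
eef_rot: [[-0.967, 0.253, 0.002], [0.253, 0.967, -0.001], [-0.002, -0.001, -1.0]]
contact_force: [-0.2, 0.3, 6.0]
finger_gap: 0.719
finger_force: 47.5
time: 7.0
position: [616.4, -187.0, 138.4]
eef_rot: [[-0.967, 0.253, 0.0], [0.253, 0.967, -0.0], [-0.0, -0.0, -1.0]]
contact_force: [-0.3, 0.2, -5.3]
finger_gap: 0.718
finger_force: 46.6
shift [ 1.82 11.96 -0.05] turn -2.39 t 7.0 pos [ 616.4 -187.   138.4] yaw 75.3 tilt [ 0. -0.] q [ -27.   24.   86.    0.   70. -103.] gap 0.72
```

```bash

python3 -m inch '[[0.1,0.6,0,0,0,0],[0.1,0.9,0,0,0,0],[0.2,1,0,0,0,0],[0.2,1,0,0,0,0],[0.2,1,0,0,0,0],[0.2,1,0,0,0,0],[0.2,1,0,0,0,0],[0.2,1,0,0,0,0],[0.2,1,0,0,0,0],[0.2,1,0,0,0,0]]'
python3 -m inch '[[0,1,0,0,0,0],[0,0.9,0,0,0,0],[0,0.55,0,0,0,0],[0,0,0,0,0,-0.8],[0,0,0,0,0,-0.8],[0,0,0,0,0,-0.8],[0,0,0,0,0,0],[0,0,0,0,0,0],[0,0,0,0,0,0],[0,0,0,0,0,0]]'
python3 plan.py 654.5 174 24 84.9
```

```text
time: 8.0
position: [635.1, 104.5, 136.7]
eef_rot: [[-0.968, 0.253, -0.003], [0.253, 0.968, 0.0], [0.003, -0.0, -1.0]]
contact_force: [0.2, 0.3, -5.4]
finger_gap: 0.719
finger_force: 46.4
time: 9.0
position: [654.9, 173.3, 138.2]
eef_rot: [[-0.996, 0.089, -0.0], [0.089, 0.996, -0.0], [0.0, -0.0, -1.0]]
contact_force: [0.1, -0.0, -4.7]
finger_gap: 0.719
finger_force: 46.5
shift [0.02 0.02 3.81] turn -0.0 t 9.0 pos [654.9 173.3 138.2] yaw 84.9 tilt [-0. -0.] q [  5.  28.  80.  -0.  72. -80.] gap 0.72
```

```bash

python3 -m inch '[[0,0,0.5,0,0,0],[0,0,0.6,0,0,0],[0,0,0.6,0,0,0],[0,0,0.6,0,0,0],[0,0,0.5,0,0,0],[0,0,0.4,0,0,0],[0,0,0.3,0,0,0],[0,0,0.2,0,0,0],[0,0,0.1,0,0,0],[0,0,0,0,0,0]]'
python3 -m inch '[[0,0,0,0,0,0],[0,0,0,0,0,0],[0,0,0,0,0,0],[0,0,0,0,0,0],[0,0,0,0,0,0],[0,0,0,0,0,0],[0,0,0,0,0,0],[0,0,0,0,0,0],[0,0,0,0,0,0],[0,0,0,0,0,0]]'
python3 plan.py 654.5 174 23.5 84.9
```

```text
time: 10.0
position: [655.1, 173.4, 24.3]
eef_rot: [[-0.996, 0.088, 0.0], [0.088, 0.996, 0.0], [-0.0, 0.0, -1.0]]
contact_force: [-0.6, -0.5, -4.9]
finger_gap: 0.719
finger_force: 46.6
time: 11.0
position: [655.0, 173.4, 24.3]
eef_rot: [[-0.996, 0.088, -0.0], [0.088, 0.996, 0.0], [0.0, 0.0, -1.0]]
contact_force: [-1.0, 0.7, -5.5]
finger_gap: 0.72
finger_force: 46.6
shift [0.02 0.02 0.03] turn 0.01 t 11.0 pos [655.  173.4  24.3] yaw 84.9 tilt [-0.  0.] q [  5.  36.  83.   0.  61. -80.] gap 0.72
```

```bash

python3 -m inch '[[0,0,0.03,0,0,0],[0,0,0.03,0,0,0],[0,0,0.02,0,0,0],[0,0,0,0,0,0],[0,0,0,0,0,0],[0,0,0,0,0,0],[0,0,0,0,0,0],[0,0,0,0,0,0],[0,0,0,0,0,0],[0,0,0,0,0,0]]'
python3 -m inch '[[0,0,0,0,0,0],[0,0,0,0,0,0],[0,0,0,0,0,0],[0,0,0,0,0,0],[0,0,0,0,0,0],[0,0,0,0,0,0],[0,0,0,0,0,0],[0,0,0,0,0,0],[0,0,0,0,0,0],[0,0,0,0,0,0]]' 1
python3 -m inch '[[0,0,-0.3,0,0,0],[0,0,-0.6,0,0,0],[0,0,-0.8,0,0,0],[0,0,-0.8,0,0,0],[0,0,-0.8,0,0,0],[0,0,-0.8,0,0,0],[0,0,-0.6,0,0,0],[0,0,-0.3,0,0,0],[0,0,0,0,0,0],[0,0,0,0,0,0]]'
python3 plan.py 603.7 -347.8 150 96.9
```

```text
time: 12.0
position: [655.2, 173.5, 22.5]
eef_rot: [[-0.996, 0.088, 0.0], [0.088, 0.996, -0.0], [-0.0, -0.0, -1.0]]
contact_force: [-5.6, -0.0, 5.2]
finger_gap: 0.719
finger_force: 47.7
time: 13.0
position: [655.0, 173.4, 21.9]
eef_rot: [[-0.996, 0.088, -0.0], [0.088, 0.996, -0.0], [0.0, -0.0, -1.0]]
contact_force: [-0.6, -1.0, 0.3]
finger_gap: 0.997
finger_force: 0.0
time: 14.0
position: [654.7, 173.4, 171.7]
eef_rot: [[-0.996, 0.088, -0.0], [0.088, 0.996, -0.0], [0.0, -0.0, -1.0]]
contact_force: [0.8, -0.2, -0.0]
finger_gap: 0.999
finger_force: 0.0
shift [  0.16 -17.46   0.72] turn -2.99 t 14.0 pos [654.7 173.4 171.7] yaw 84.9 tilt [-0. -0.] q [  5.  26.  79.   0.  75. -80.] gap 1.0
```

```bash

python3 -m inch '[[0,-0.6,0,0,0,0],[0,-0.8,0,0,0,0],[0,-1,0,0,0,0],[0,-1,0,0,0,0],[0,-1,0,0,0,0],[0,-1,0,0,0,0],[0,-1,0,0,0,0],[0,-1,0,0,0,0],[0,-1,0,0,0,0],[0,-1,0,0,0,0]]'
python3 -m inch '[[0,-1,0,0,0,0],[0,-1,0,0,0,0],[0,-1,0,0,0,0],[0,-1,0,0,0,0],[0,-1,0,0,0,0],[0,-1,0,0,0,0],[0.1,-1,0,0,0,0],[0.06,-0.7,0,0,0,0],[0,-0.36,0,0,0,0],[0,0,0,0,0,0]]'
python3 -m inch '[[0,0,0,0,0,-0.6],[0,0,0,0,0,-0.8],[0,0,0,0,0,-0.8],[0,0,0,0,0,-0.8],[0,0,0,0,0,0],[0,0,0,0,0,0],[0,0,0,0,0,0],[0,0,0,0,0,0],[0,0,0,0,0,0],[0,0,0,0,0,0]]'
python3 plan.py 603.7 -347.8 12 96.9
python3 - <<'E'
from h import *
p,d=r.get_image("top");W=cloud("top",d);cv2.imwrite("pics/t2.png",p[:,:,::-1])
# white: search by height near target
Q=W.reshape(-1,3);k=(abs(Q[:,2]-58)<5)&(abs(Q[:,0]-654.5)<70)&(abs(Q[:,1]-174)<45)
print("white",rect(Q[k][:,:2]),k.sum())
E
```

```text
time: 15.0
position: [628.7, -109.6, 170.4]
eef_rot: [[-0.996, 0.089, -0.002], [0.089, 0.996, 0.001], [0.002, 0.0, -1.0]]
contact_force: [0.7, 0.2, 0.0]
finger_gap: 1.002
finger_force: 0.0
time: 16.0
position: [603.3, -349.2, 171.2]
eef_rot: [[-0.996, 0.09, -0.001], [0.09, 0.996, 0.001], [0.001, 0.0, -1.0]]
contact_force: [-0.2, -0.1, -0.3]
finger_gap: 1.0
finger_force: 0.0
time: 17.0
position: [604.1, -347.9, 171.9]
eef_rot: [[-0.993, -0.121, -0.0], [-0.121, 0.993, 0.0], [0.0, 0.0, -1.0]]
contact_force: [0.5, -0.3, 0.4]
finger_gap: 0.999
finger_force: 0.0
shift [0.01 0.01 5.33] turn 0.01 t 17.0 pos [ 604.1 -347.9  171.9] yaw 96.9 tilt [-0.  0.] q [ -40.   28.   76.    0.   76. -137.] gap 1.0
white [656.2, 172.3, 100.3, 62.5, -5.1] 854
```

```bash

python3 -m inch '[[0,0,0.4,0,0,0],[0,0,0.6,0,0,0],[0,0,0.8,0,0,0],[0,0,0.8,0,0,0],[0,0,0.8,0,0,0],[0,0,0.7,0,0,0],[0,0,0.6,0,0,0],[0,0,0.4,0,0,0],[0,0,0.2,0,0,0],[0,0,0,0,0,0]]'
python3 -m inch '[[0,0,0,0,0,0],[0,0,0,0,0,0],[0,0,0,0,0,0],[0,0,0,0,0,0],[0,0,0,0,0,0],[0,0,0,0,0,0],[0,0,0,0,0,0],[0,0,0,0,0,0],[0,0,0,0,0,0],[0,0,0,0,0,0]]' -1 40
python3 plan.py 603.7 -347.8 12 96.9
python3 -m inch '[[0,0,-0.2,0,0,0],[0,0,-0.4,0,0,0],[0,0,-0.8,0,0,0],[0,0,-0.8,0,0,0],[0,0,-0.8,0,0,0],[0,0,-0.8,0,0,0],[0,0,-0.7,0,0,0],[0,0,-0.5,0,0,0],[0,0,0,0,0,0],[0,0,0,0,0,0]]'
python3 plan.py 656 172.6 160 84.9
```

```text
time: 18.05
position: [603.8, -347.7, 12.1]
eef_rot: [[-0.993, -0.121, -0.001], [-0.121, 0.993, 0.001], [0.001, 0.001, -1.0]]
contact_force: [-0.1, 0.1, 0.5]
finger_gap: 1.0
finger_force: 0.0
time: 19.05
position: [604.9, -348.6, 14.4]
eef_rot: [[-0.993, -0.121, 0.002], [-0.121, 0.993, -0.001], [-0.002, -0.002, -1.0]]
contact_force: [-1.1, -0.3, 6.5]
finger_gap: 0.577
finger_force: 43.7
shift [0.04 0.03 0.08] turn 0.01 t 19.1 pos [ 604.9 -348.6   14.4] yaw 96.9 tilt [ 0.002 -0.001] q [ -40.   39.   79.    0.   61. -137.] gap 0.58
time: 20.05
position: [603.8, -347.7, 162.5]
eef_rot: [[-0.993, -0.121, -0.0], [-0.121, 0.993, 0.0], [0.0, 0.0, -1.0]]
contact_force: [-0.4, 0.6, -2.8]
finger_gap: 0.579
finger_force: 42.9
shift [-3.82 17.01  0.09] turn 3.01 t 20.1 pos [ 603.8 -347.7  162.5] yaw 96.9 tilt [-0.  0.] q [ -40.   29.   76.    0.   75. -137.] gap 0.58
```

```bash

python3 -m inch '[[-0.1,0.4,0,0,0,0],[-0.2,0.8,0,0,0,0],[-0.2,1,0,0,0,0],[-0.2,1,0,0,0,0],[-0.2,1,0,0,0,0],[-0.2,1,0,0,0,0],[-0.2,1,0,0,0,0],[-0.2,1,0,0,0,0],[-0.2,1,0,0,0,0],[-0.2,1,0,0,0,0]]'
python3 -m inch '[[-0.2,1,0,0,0,0],[-0.2,1,0,0,0,0],[-0.2,1,0,0,0,0],[-0.3,1,0,0,0,0],[-0.3,1,0,0,0,0],[-0.3,1,0,0,0,0],[-0.3,0.9,0,0,0,0],[-0.1,0.6,0,0,0,0],[0,0.3,0,0,0,0],[0,0,0,0,0,0]]'
python3 -m inch '[[0,0,0,0,0,0.6],[0,0,0,0,0,0.8],[0,0,0,0,0,0.8],[0,0,0,0,0,0.8],[0,0,0,0,0,0],[0,0,0,0,0,0],[0,0,0,0,0,0],[0,0,0,0,0,0],[0,0,0,0,0,0],[0,0,0,0,0,0]]'
python3 plan.py 656 172.6 75 84.9
```

```text
time: 21.05
position: [626.1, -64.6, 161.2]
eef_rot: [[-0.993, -0.121, -0.003], [-0.121, 0.993, 0.001], [0.003, 0.001, -1.0]]
contact_force: [0.7, 0.1, -2.7]
finger_gap: 0.58
finger_force: 42.9
time: 22.05
position: [654.6, 173.1, 162.0]
eef_rot: [[-0.992, -0.123, -0.002], [-0.123, 0.992, -0.0], [0.002, 0.0, -1.0]]
contact_force: [0.7, 0.1, -0.8]
finger_gap: 0.578
finger_force: 42.8
time: 23.05
position: [655.6, 172.1, 162.9]
eef_rot: [[-0.996, 0.088, -0.0], [0.088, 0.996, -0.0], [0.0, -0.0, -1.0]]
contact_force: [0.1, -0.6, -1.2]
finger_gap: 0.572
finger_force: 42.7
shift [-0.01  0.02  2.93] turn 0.02 t 23.1 pos [655.6 172.1 162.9] yaw 85.0 tilt [-0. -0.] q [  5.  27.  79.  -0.  74. -80.] gap 0.57
```

```bash

python3 -m inch '[[0,0,0.4,0,0,0],[0,0,0.5,0,0,0],[0,0,0.5,0,0,0],[0,0,0.5,0,0,0],[0,0,0.4,0,0,0],[0,0,0.3,0,0,0],[0,0,0.2,0,0,0],[0,0,0.1,0,0,0],[0,0,0,0,0,0],[0,0,0,0,0,0]]'
python3 - <<'E'
from h import *
p,d=r.get_image("scene");cv2.imwrite("pics/s3.png",cv2.resize(p[150:350,230:460,::-1],None,fx=2.5,fy=2.5))
E
```

```text
time: 24.05
position: [656.1, 172.1, 76.6]
eef_rot: [[-0.996, 0.088, 0.001], [0.088, 0.996, 0.0], [-0.001, 0.0, -1.0]]
contact_force: [0.7, -0.2, -1.8]
finger_gap: 0.574
finger_force: 42.8
```

View pics/s3.png

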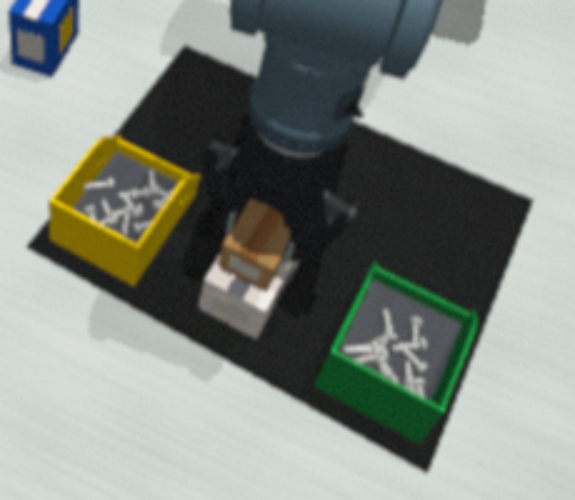

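The crop shows brown (260,240) held level just above white (250,300), midway between the bins.

```bash

python3 -m inch '[[0,0,0.03,0,0,0],[0,0,0.03,0,0,0],[0,0,0.03,0,0,0],[0,0,0.03,0,0,0],[0,0,0.02,0,0,0],[0,0,0,0,0,0],[0,0,0,0,0,0],[0,0,0,0,0,0],[0,0,0,0,0,0],[0,0,0,0,0,0]]'
```

```text
time: 25.1
position: [655.8, 172.2, 72.4]
eef_rot: [[-0.996, 0.088, 0.0], [0.088, 0.996, -0.0], [-0.0, 0.0, -1.0]]
contact_force: [-3.9, 0.2, 5.6]
finger_gap: 0.58
finger_force: 43.7
```

Contact reads +5.6 N at z = 72.4, as predicted. I release, rise and go to red.

```bash

python3 -m inch '[[0,0,0,0,0,0],[0,0,0,0,0,0],[0,0,0,0,0,0],[0,0,0,0,0,0],[0,0,0,0,0,0],[0,0,0,0,0,0],[0,0,0,0,0,0],[0,0,0,0,0,0],[0,0,0,0,0,0],[0,0,0,0,0,0]]' 1
python3 -m inch '[[0,0,-0.3,0,0,0],[0,0,-0.6,0,0,0],[0,0,-0.8,0,0,0],[0,0,-0.8,0,0,0],[0,0,-0.8,0,0,0],[0,0,-0.6,0,0,0],[0,0,-0.3,0,0,0],[0,0,0,0,0,0],[0,0,0,0,0,0],[0,0,0,0,0,0]]'
python3 plan.py 434.3 -322.6 160 106.3
```

```text
time: 26.1
position: [655.6, 172.1, 71.7]
eef_rot: [[-0.996, 0.088, 0.0], [0.088, 0.996, 0.0], [-0.0, 0.0, -1.0]]
contact_force: [-0.1, 0.8, -0.2]
finger_gap: 0.998
finger_force: 0.0
time: 27.1
position: [654.8, 172.0, 196.2]
eef_rot: [[-0.996, 0.088, -0.002], [0.088, 0.996, -0.0], [0.002, -0.0, -1.0]]
contact_force: [-0.5, 0.2, -1.3]
finger_gap: 1.003
finger_force: 0.0
shift [  5.86 -17.07   1.23] turn -5.34 t 27.1 pos [654.8 172.  196.2] yaw 84.9 tilt [-0.002 -0.   ] q [  5.  25.  78.  -0.  78. -80.] gap 1.0
```

```bash

python3 -m inch '[[0.2,-0.6,0,0,0,0],[0.3,-0.8,0,0,0,0],[0.3,-1,0,0,0,0],[0.4,-1,0,0,0,0],[0.4,-1,0,0,0,0],[0.4,-1,0,0,0,0],[0.4,-1,0,0,0,0],[0.4,-1,0,0,0,0],[0.4,-1,0,0,0,0],[0.4,-1,0,0,0,0]]'
python3 -m inch '[[0.4,-1,0,0,0,0],[0.4,-1,0,0,0,0],[0.4,-1,0,0,0,0],[0.4,-1,0,0,0,0],[0.3,-1,0.2,0,0,0],[0.2,-1,0.2,0,0,0],[0.16,-0.9,0.2,0,0,0],[0,-0.5,0.3,0,0,0],[0,-0.3,0.3,0,0,0],[0,0,0,0,0,0]]'
python3 -m inch '[[0,0,0,0,0,-0.6],[0,0,0,0,0,-0.8],[0,0,0,0,0,-0.8],[0,0,0,0,0,-0.8],[0,0,0,0,0,-0.8],[0,0,0,0,0,-0.8],[0,0,0,0,0,-0.5],[0,0,0,0,0,-0.24],[0,0,0,0,0,0],[0,0,0,0,0,0]]'
python3 plan.py 434.3 -322.6 20 106.3
python3 - <<'E'
from h import *
p,d=r.get_image("top");W=cloud("top",d)
Q=W.reshape(-1,3)
for n,H in(("white",58),("brown",98)):
    k=(abs(Q[:,2]-H)<5)&(abs(Q[:,0]-654.5)<70)&(abs(Q[:,1]-174)<45)
    print(n,rect(Q[k][:,:2]),k.sum())
E
```

```text
time: 28.1
position: [521.8, -100.1, 196.6]
eef_rot: [[-0.996, 0.088, -0.002], [0.088, 0.996, 0.001], [0.002, 0.001, -1.0]]
contact_force: [0.5, -0.4, 0.4]
finger_gap: 1.001
finger_force: 0.0
time: 29.1
position: [434.5, -322.8, 159.4]
eef_rot: [[-0.996, 0.089, -0.002], [0.089, 0.996, 0.003], [0.003, 0.003, -1.0]]
contact_force: [-0.2, 0.4, -0.9]
finger_gap: 1.0
finger_force: 0.0
time: 30.1
position: [435.5, -322.9, 161.7]
eef_rot: [[-0.96, -0.281, -0.0], [-0.281, 0.96, 0.0], [-0.0, 0.0, -1.0]]
contact_force: [0.7, -0.4, 0.6]
finger_gap: 0.997
finger_force: 0.0
shift [0.04 0.02 4.72] turn 0.0 t 30.1 pos [ 435.5 -322.9  161.7] yaw 106.3 tilt [-0.  0.] q [ -49.   10.  101.    0.   69. -155.] gap 1.0
white [656.4, 171.7, 101.1, 61.4, -6.0] 241
brown [654.6, 170.8, 70.4, 50.8, -6.1] 539
```

```bash

python3 -m inch '[[0.04,0.02,0.4,0,0,0],[0,0,0.6,0,0,0],[0,0,0.7,0,0,0],[0,0,0.7,0,0,0],[0,0,0.7,0,0,0],[0,0,0.6,0,0,0],[0,0,0.5,0,0,0],[0,0,0.3,0,0,0],[0,0,0.2,0,0,0],[0,0,0,0,0,0]]'
python3 -m inch '[[0,0,0,0,0,0],[0,0,0,0,0,0],[0,0,0,0,0,0],[0,0,0,0,0,0],[0,0,0,0,0,0],[0,0,0,0,0,0],[0,0,0,0,0,0],[0,0,0,0,0,0],[0,0,0,0,0,0],[0,0,0,0,0,0]]' -1 40
python3 -m inch '[[0,0,-0.2,0,0,0],[0,0,-0.4,0,0,0],[0,0,-0.8,0,0,0],[0,0,-0.8,0,0,0],[0,0,-0.8,0,0,0],[0,0,-0.8,0,0,0],[0,0,-0.7,0,0,0],[0,0,-0.5,0,0,0],[0,0,0,0,0,0],[0,0,0,0,0,0]]'
python3 plan.py 504.9 41.5 170 84.9
```

```text
time: 31.15
position: [433.7, -322.9, 20.0]
eef_rot: [[-0.96, -0.281, -0.001], [-0.281, 0.96, 0.001], [0.0, 0.001, -1.0]]
contact_force: [-0.6, -0.3, 0.1]
finger_gap: 1.0
finger_force: 0.0
time: 32.15
position: [434.5, -323.7, 21.6]
eef_rot: [[-0.96, -0.281, 0.001], [-0.281, 0.96, -0.001], [-0.001, -0.001, -1.0]]
contact_force: [-0.8, 0.5, 6.0]
finger_gap: 0.648
finger_force: 44.7
time: 33.15
position: [433.7, -322.9, 170.6]
eef_rot: [[-0.96, -0.281, -0.0], [-0.281, 0.96, 0.0], [0.0, 0.0, -1.0]]
contact_force: [-0.5, -0.5, -5.4]
finger_gap: 0.651
finger_force: 44.0
shift [-5.69 10.99  0.02] turn 5.35 t 33.1 pos [ 433.7 -322.9  170.6] yaw 106.3 tilt [-0.  0.] q [ -49.   10.  100.   -0.   70. -156.] gap 0.65
```

```bash

python3 -m inch '[[-0.2,0.5,0,0,0,0],[-0.4,0.8,0,0,0,0],[-0.5,1,0,0,0,0],[-0.5,1,0,0,0,0],[-0.5,1,0,0,0,0],[-0.5,1,0,0,0,0],[-0.5,1,0,0,0,0],[-0.5,1,0,0,0,0],[-0.5,1,0,0,0,0],[-0.5,1,0,0,0,0]]'
python3 -m inch '[[-0.5,1,0,0,0,0],[-0.4,0.5,0,0,0,0],[-0.2,0.2,0,0,0,0],[0,0,0,0,0,0.8],[0,0,0,0,0,0.8],[0,0,0,0,0,0.8],[0,0,0,0,0,0.8],[0,0,0,0,0,0.8],[0,0,0,0,0,0.8],[0,0,0,0,0,0.55]]'
python3 -m inch '[[0,0,0.4,0,0,0],[0,0,0.6,0,0,0],[0,0,0.8,0,0,0],[0,0,0.8,0,0,0],[0,0,0.8,0,0,0],[0,0,0.6,0,0,0],[0,0,0.4,0,0,0],[0,0,0.2,0,0,0],[0,0,0,0,0,0],[0,0,0,0,0,0]]'
python3 plan.py 504.9 41.5 24.6 84.9
```

```text
time: 34.15
position: [486.7, -14.2, 169.3]
eef_rot: [[-0.96, -0.281, -0.003], [-0.281, 0.96, 0.001], [0.002, 0.002, -1.0]]
contact_force: [0.3, 0.7, -4.6]
finger_gap: 0.648
finger_force: 44.0
time: 35.15
position: [504.5, 41.4, 169.7]
eef_rot: [[-0.996, 0.091, -0.002], [0.091, 0.996, 0.0], [0.002, -0.0, -1.0]]
contact_force: [-0.7, -0.2, -3.3]
finger_gap: 0.649
finger_force: 44.1
time: 36.15
position: [506.0, 41.5, 33.2]
eef_rot: [[-0.996, 0.089, 0.001], [0.089, 0.996, -0.0], [-0.001, -0.0, -1.0]]
contact_force: [-0.4, 0.2, -4.2]
finger_gap: 0.654
finger_force: 44.2
shift [ 0.04 -0.    0.29] turn 0.01 t 36.1 pos [506.   41.5  33.2] yaw 84.9 tilt [ 0.001 -0.   ] q [ -9.  18. 109.  -0.  53. -94.] gap 0.65
```

```bash

python3 -m inch '[[0.04,0,0.06,0,0,0],[0,0,0.06,0,0,0],[0,0,0.05,0,0,0],[0,0,0.05,0,0,0],[0,0,0.04,0,0,0],[0,0,0.04,0,0,0],[0,0,0.02,0,0,0],[0,0,0,0,0,0],[0,0,0,0,0,0],[0,0,0,0,0,0]]'
python3 -m inch '[[0,0,0,0,0,0],[0,0,0,0,0,0],[0,0,0,0,0,0],[0,0,0,0,0,0],[0,0,0,0,0,0],[0,0,0,0,0,0],[0,0,0,0,0,0],[0,0,0,0,0,0],[0,0,0,0,0,0],[0,0,0,0,0,0]]'
```

```text
time: 37.15
position: [504.3, 41.7, 24.6]
eef_rot: [[-0.996, 0.089, -0.0], [0.089, 0.996, -0.0], [0.0, -0.0, -1.0]]
contact_force: [-7.3, 0.9, 12.6]
finger_gap: 0.655
finger_force: 46.3
time: 38.15
position: [504.3, 41.7, 24.6]
eef_rot: [[-0.996, 0.089, -0.0], [0.089, 0.996, -0.0], [0.0, -0.0, -1.0]]
contact_force: [-7.8, -0.5, 14.1]
finger_gap: 0.652
finger_force: 46.3
```

```bash

python3 -m inch '[[0,0,0,0,0,0],[0,0,0,0,0,0],[0,0,0,0,0,0],[0,0,0,0,0,0],[0,0,0,0,0,0],[0,0,0,0,0,0],[0,0,0,0,0,0],[0,0,0,0,0,0],[0,0,0,0,0,0],[0,0,0,0,0,0]]' 1
python3 -m inch '[[0,0,-0.3,0,0,0],[0,0,-0.6,0,0,0],[0,0,-0.8,0,0,0],[0,0,-0.8,0,0,0],[0,0,-0.8,0,0,0],[0,0,-0.8,0,0,0],[0,0,-0.5,0,0,0],[0,0,-0.3,0,0,0],[0,0,0,0,0,0],[0,0,0,0,0,0]]'
python3 plan.py 465.6 -158.2 170 94.3
```

```text
time: 39.15
position: [504.3, 41.7, 23.1]
eef_rot: [[-0.996, 0.089, 0.0], [0.089, 0.996, -0.0], [-0.0, -0.0, -1.0]]
contact_force: [-0.3, 0.5, 0.3]
finger_gap: 0.999
finger_force: 0.0
time: 40.15
position: [503.9, 41.7, 169.7]
eef_rot: [[-0.996, 0.089, -0.001], [0.089, 0.996, 0.0], [0.001, 0.0, -1.0]]
contact_force: [0.5, 0.2, -0.5]
finger_gap: 1.002
finger_force: 0.0
shift [ 0.68 -6.75 -0.01] turn -2.35 t 40.1 pos [503.9  41.7 169.7] yaw 84.9 tilt [-0.001  0.   ] q [ -9.   5. 105.   0.  69. -94.] gap 1.0
```

```bash

python3 -m inch '[[0.1,-0.5,0,0,0,0],[0.1,-0.8,0,0,0,0],[0.1,-1,0,0,0,0],[0.1,-1,0,0,0,0],[0.1,-1,0,0,0,0],[0.1,-1,0,0,0,0],[0.08,-0.8,0,0,0,0],[0,-0.45,0,0,0,0],[0,-0.2,0,0,0,0],[0,0,0,0,0,0]]'
python3 -m inch '[[0,0,0,0,0,-0.4],[0,0,0,0,0,-0.8],[0,0,0,0,0,-0.8],[0,0,0,0,0,-0.35],[0,0,0,0,0,0],[0,0,0,0,0,0],[0,0,0,0,0,0],[0,0,0,0,0,0],[0,0,0,0,0,0],[0,0,0,0,0,0]]'
python3 plan.py 465.6 -158.2 42 94.3
python3 - <<'E'
from h import *
p,d=r.get_image("top");W=cloud("top",d)
Q=W.reshape(-1,3)
k=(abs(Q[:,2]-65)<4)&(abs(Q[:,0]-505)<60)&(abs(Q[:,1]-41)<45)
print("red",rect(Q[k][:,:2]),k.sum())
E
```

```text
time: 41.15
position: [465.7, -158.2, 169.5]
eef_rot: [[-0.996, 0.09, -0.001], [0.09, 0.996, 0.001], [0.001, 0.001, -1.0]]
contact_force: [0.1, 0.3, -0.2]
finger_gap: 1.0
finger_force: 0.0
time: 42.15
position: [465.9, -158.3, 170.1]
eef_rot: [[-0.997, -0.075, -0.0], [-0.075, 0.997, -0.0], [0.0, -0.0, -1.0]]
contact_force: [0.1, -0.0, -0.2]
finger_gap: 1.0
finger_force: 0.0
shift [0.01 0.   4.27] turn -0.0 t 42.1 pos [ 465.9 -158.3  170.1] yaw 94.3 tilt [-0. -0.] q [ -33.    3.  107.   -0.   69. -127.] gap 1.0
red [504.4, 40.9, 82.3, 56.0, -4.7] 715
```

```bash

python3 -m inch '[[0,0,0.3,0,0,0],[0,0,0.5,0,0,0],[0,0,0.7,0,0,0],[0,0,0.7,0,0,0],[0,0,0.7,0,0,0],[0,0,0.6,0,0,0],[0,0,0.4,0,0,0],[0,0,0.3,0,0,0],[0,0,0.1,0,0,0],[0,0,0,0,0,0]]'
python3 -m inch '[[0,0,0,0,0,0],[0,0,0,0,0,0],[0,0,0,0,0,0],[0,0,0,0,0,0],[0,0,0,0,0,0],[0,0,0,0,0,0],[0,0,0,0,0,0],[0,0,0,0,0,0],[0,0,0,0,0,0],[0,0,0,0,0,0]]' -1 40
python3 -m inch '[[0,0,-0.2,0,0,0],[0,0,-0.4,0,0,0],[0,0,-0.8,0,0,0],[0,0,-0.8,0,0,0],[0,0,-0.8,0,0,0],[0,0,-0.8,0,0,0],[0,0,-0.7,0,0,0],[0,0,-0.5,0,0,0],[0,0,0,0,0,0],[0,0,0,0,0,0]]'
python3 plan.py 533 330.2 190 84.9
```

```text
time: 43.2
position: [466.0, -158.2, 41.0]
eef_rot: [[-0.997, -0.075, -0.0], [-0.075, 0.997, 0.0], [0.0, 0.0, -1.0]]
contact_force: [-0.1, -0.5, 0.5]
finger_gap: 1.001
finger_force: 0.0
time: 44.2
position: [466.5, -158.4, 41.9]
eef_rot: [[-0.997, -0.075, 0.001], [-0.075, 0.997, -0.001], [-0.001, -0.001, -1.0]]
contact_force: [-0.0, 1.7, 6.1]
finger_gap: 0.624
finger_force: 43.1
time: 45.2
position: [465.5, -158.0, 190.8]
eef_rot: [[-0.997, -0.075, -0.0], [-0.075, 0.997, 0.0], [0.0, 0.0, -1.0]]
contact_force: [-0.2, 0.0, -6.2]
finger_gap: 0.633
finger_force: 44.4
shift [-3.47 16.06  0.03] turn 2.35 t 45.2 pos [ 465.5 -158.   190.8] yaw 94.3 tilt [-0.  0.] q [ -33.    2.  106.   -0.   72. -127.] gap 0.63
```

```bash

python3 -m inch '[[-0.1,0.4,0,0,0,0],[-0.1,0.8,0,0,0,0],[-0.2,1,0,0,0,0],[-0.2,1,0,0,0,0],[-0.2,1,0,0,0,0],[-0.2,1,0,0,0,0],[-0.2,1,0,0,0,0],[-0.2,1,0,0,0,0],[-0.2,1,0,0,0,0],[-0.2,1,0,0,0,0]]'
python3 -m inch '[[-0.3,1,0,0,0,0],[-0.3,1,0,0,0,0],[-0.3,1,0,0,0,0],[-0.3,1,0,0,0,0],[-0.2,1,0,0,0,0],[-0.2,0.9,0,0,0,0],[-0.1,0.6,0,0,0,0],[0,0.36,0,0,0,0],[0,0,0,0,0,0],[0,0,0,0,0,0]]'
python3 -m inch '[[0,0,0,0,0,0.35],[0,0,0,0,0,0.7],[0,0,0,0,0,0.7],[0,0,0,0,0,0.6],[0,0,0,0,0,0],[0,0,0.4,0,0,0],[0,0,0.7,0,0,0],[0,0,0.8,0,0,0],[0,0,0.6,0,0,0],[0,0,0.4,0,0,0]]'
python3 plan.py 533 330.2 45 84.9
```

```text
time: 46.2
position: [497.7, 123.0, 189.5]
eef_rot: [[-0.997, -0.075, -0.003], [-0.075, 0.997, 0.0], [0.003, 0.0, -1.0]]
contact_force: [0.9, 0.4, -6.4]
finger_gap: 0.631
finger_force: 44.5
time: 47.2
position: [534.0, 329.4, 190.5]
eef_rot: [[-0.997, -0.075, -0.001], [-0.075, 0.997, -0.001], [0.001, -0.001, -1.0]]
contact_force: [0.2, -0.5, -5.8]
finger_gap: 0.623
finger_force: 44.4
time: 48.2
position: [533.2, 329.2, 101.4]
eef_rot: [[-0.996, 0.089, -0.003], [0.089, 0.996, -0.001], [0.003, -0.002, -1.0]]
contact_force: [-0.4, 0.0, -7.3]
finger_gap: 0.624
finger_force: 44.4
shift [0.01 0.03 1.88] turn 0.0 t 48.2 pos [533.2 329.2 101.4] yaw 84.9 tilt [-0.003 -0.001] q [ 21.  25.  90.  -0.  66. -64.] gap 0.62
```

Contact is expected near TCP z = 45.

```bash

python3 -m inch '[[0,0.03,0.4,0,0,0],[0,0,0.4,0,0,0],[0,0,0.3,0,0,0],[0,0,0.2,0,0,0],[0,0,0.2,0,0,0],[0,0,0.1,0,0,0],[0,0,0.05,0,0,0],[0,0,0.05,0,0,0],[0,0,0.03,0,0,0],[0,0,0,0,0,0]]'
python3 plan.py 533 330.2 44.6 84.9
```

```text
time: 49.2
position: [534.6, 331.0, 52.3]
eef_rot: [[-0.996, 0.089, 0.0], [0.089, 0.996, 0.0], [-0.0, 0.0, -1.0]]
contact_force: [0.2, 0.3, -5.8]
finger_gap: 0.628
finger_force: 44.4
shift [ 0.05 -0.03  0.26] turn 0.0 t 49.2 pos [534.6 331.   52.3] yaw 84.9 tilt [0. 0.] q [ 21.  29.  91.  -0.  61. -64.] gap 0.63
```

```bash

python3 -m inch '[[0.04,-0.02,0.06,0,0,0],[0,0,0.05,0,0,0],[0,0,0.05,0,0,0],[0,0,0.04,0,0,0],[0,0,0.03,0,0,0],[0,0,0.02,0,0,0],[0,0,0,0,0,0],[0,0,0,0,0,0],[0,0,0,0,0,0],[0,0,0,0,0,0]]'
```

```text
time: 50.2
position: [533.4, 330.6, 45.0]
eef_rot: [[-0.996, 0.089, 0.0], [0.089, 0.996, 0.0], [-0.0, 0.0, -1.0]]
contact_force: [-3.2, -0.1, -0.5]
finger_gap: 0.63
finger_force: 44.9
```

Blue is touching down: its weight is off the gripper. I release, rise and check.

```bash

python3 -m inch '[[0,0,0.02,0,0,0],[0,0,0,0,0,0],[0,0,0,0,0,0],[0,0,0,0,0,0],[0,0,0,0,0,0],[0,0,0,0,0,0],[0,0,0,0,0,0],[0,0,0,0,0,0],[0,0,0,0,0,0],[0,0,0,0,0,0]]'
python3 -m inch '[[0,0,0,0,0,0],[0,0,0,0,0,0],[0,0,0,0,0,0],[0,0,0,0,0,0],[0,0,0,0,0,0],[0,0,0,0,0,0],[0,0,0,0,0,0],[0,0,0,0,0,0],[0,0,0,0,0,0],[0,0,0,0,0,0]]' 1
python3 -m inch '[[0,0,-0.3,0,0,0],[0,0,-0.6,0,0,0],[0,0,-0.8,0,0,0],[0,0,-0.8,0,0,0],[0,0,-0.8,0,0,0],[0,0,-0.8,0,0,0],[0,0,-0.8,0,0,0],[0,0,-0.6,0,0,0],[0,0,-0.4,0,0,0],[0,0,0,0,0,0]]'
python3 -m inch '[[0.5,0.3,0,0,0,0],[1,0.5,0,0,0,0],[1,0.5,0,0,0,0],[1,0.5,0,0,0,0],[1,0.5,0,0,0,0],[0.8,0.5,0,0,0,0],[0.4,0.2,0,0,0,0],[0,0,0,0,0,0],[0,0,0,0,0,0],[0,0,0,0,0,0]]'
python3 - <<'E'
from h import *
p,d=r.get_image("top");W=cloud("top",d);Q=W.reshape(-1,3)
for n,H,x,y in(("white",58,654,174),("brown",98,654,174),("red",65,505,41),("blue",93,533,330),("can",150,768,-105),("tape",40,758,-254)):
    k=(abs(Q[:,2]-H)<5)&(abs(Q[:,0]-x)<60)&(abs(Q[:,1]-y)<48)
    print(n,rect(Q[k][:,:2]),k.sum(),np.median(Q[k][:,2]))
s,_=r.get_image("top");cv2.imwrite("pics/end.png",cv2.resize(p[90:315,75:450,::-1],None,fx=2.1,fy=2.1))
E
```

```text
time: 51.2
position: [533.4, 330.6, 44.9]
eef_rot: [[-0.996, 0.089, 0.0], [0.089, 0.996, -0.0], [-0.0, -0.0, -1.0]]
contact_force: [-4.7, -1.2, 5.7]
finger_gap: 0.629
finger_force: 45.6
time: 52.2
position: [533.3, 330.5, 44.1]
eef_rot: [[-0.996, 0.089, 0.0], [0.089, 0.996, -0.0], [-0.0, -0.0, -1.0]]
contact_force: [-0.1, 1.0, -0.7]
finger_gap: 0.998
finger_force: 0.0
time: 53.2
position: [534.3, 331.0, 223.7]
eef_rot: [[-0.996, 0.089, 0.004], [0.089, 0.996, 0.001], [-0.004, 0.002, -1.0]]
contact_force: [0.8, -0.2, 0.3]
finger_gap: 1.0
finger_force: 0.0
time: 54.2
position: [371.8, 434.6, 220.8]
eef_rot: [[-0.996, 0.09, -0.0], [0.09, 0.996, -0.001], [-0.0, -0.001, -1.0]]
contact_force: [1.3, 0.7, 0.3]
finger_gap: 1.001
finger_force: 0.0
white [656.6, 172.3, 100.8, 61.3, -5.0] 238 58.14494338648352
brown [654.6, 171.6, 70.7, 51.0, -5.0] 538 98.40666325974469
red [504.6, 41.3, 82.9, 56.0, -5.5] 723 65.22122082711007
blue [532.0, 330.0, 78.0, 56.1, -4.8] 718 93.35014427115212
can [767.9, -104.8, 50.0, 49.9, -4.9] 314 150.1442500138457
tape [757.6, -253.8, 88.1, 86.9, -7.7] 296 39.51064034397839
```

View pics/end.png

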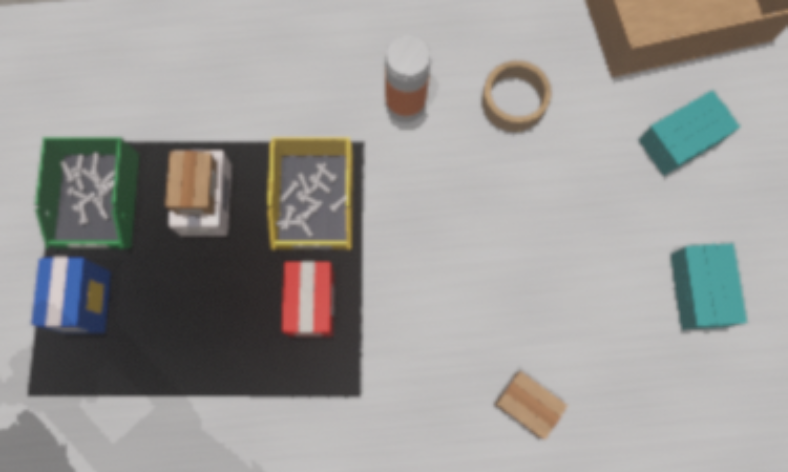

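The picture shows brown on white at (195,190), red in front of yellow at (307,298) and blue in front of green at (70,293). Every carton measures within about 3 mm of its target, and the can and tape roll have not moved.

```bash
python3 -c "
from bench import r
print(r.sign_off())"
```

```text
the job is handed in; nothing more can be done
None
```

The job is handed in (no verdict came back): all four cartons are upright, released and lined up with the bins, within about 3 mm of target in the last camera check at 54 s, and the spray can and tape roll stayed put.

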